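# Set the wing knob and throw the cam lever of the tin press

## Robot

A 6-joint arm with a two-finger parallel gripper is mounted at the origin on a cart in front of the work surface, level with it; the furniture and walls round the work are solid. World frame = base frame: x ahead of the robot, y to its left, z up, the work surface at z = 0. Lengths are in m, angles in rad, forces in N, time in s.
With the tool pointing down it reaches from about 0.375 to 0.9 m from the base axis. Payload 3.1 kg.
Tool frame: the origin (TCP) lies on the centre line of the jaws, within the pads' length; the fingertips stand 19 mm ahead of it and the grasp point (between the pads) is the TCP; z points along the fingers, y is the line along which they close (so a half turn about z gives the same grasp; the last joint's range is limited). The gripper opens to 85 mm and grips with 20 to 120 N. Pads are 22 mm wide; open, the fingers measure 114 mm over their backs; the gripper's body (76 mm by 85 mm) begins 54 mm behind the grasp point. The pads swing forward as they close: fully open they stand 13 mm farther back than shut.
Start: joints at [1.036, 0.527, 1.433, -0, 1.181, -0.178], TCP at [0.218, 0.586, 0.25] pointing down, gripper open.
Joint ranges: [-3.08, 3.08], [-0.75, 2.2], [0.22, 2.44], [-1.43, 4.57], [0, 2.65], [-2.85, 2.85]. Speed limits (rad/s): [2.79, 2.79, 3.14, 3.14, 3.14, 3.14].

## Interface

Orientations are given as a unit quaternion [x, y, z, w].
In Python, from station import manip gives the robot as it stands.
- The arm moves only by the tool servo_tool, never from a script. Its argument "rows" is a list that holds one entry, the list of rows, each a list of 7 numbers: the turn, a rotation vector about the tool's x, y, z in degrees, then the shift along the tool's x, y, z in m, then the gripper command: -1 is shut, 1 is fully open, values between are in proportion. In form: [[[wx, wy, wz, tx, ty, tz, jaw], ...]]. A call has 1 to 8 rows; each row shifts and turns the commanded pose from where the row before left it, along the tool's axes as they then stand; what a row does not reach is not made up. A row lasts 1/12 s, in which the tool goes at most 41.7 mm and 7.16 degrees, less where a joint would pass 70% of its speed; a pose out of reach is approached as far as the arm can. A call is refused whole if a number of a shift passes 0.0417 or a number of a turn 7.16, either way. A call with a gripper value outside its range is refused whole. The fingers move at their own pace and stop on an object; "squeeze" is the grip in N (left out, the last holds). Time passes only in rows, so rows that do not move let the fingers close. It gives the time, the measured TCP pose, the force, the opening and the grip force at its end, in the units of the state.
- manip.sense(): the state, without advancing time (a new reading comes with each control period).
- manip.snapshot(name): name is "side" or "top"; returns the picture (480x640x3 uint8, blue, green, red); there is no depth.
- manip.camera_info(name): a dict with "K" (3x3 intrinsics, pixels), "camera_from_world" (4x4, takes a point from world to camera coordinates). Camera axes: x right, y down, z forward; pixel columns grow to the right and rows downward; lengths in m; the calibration is good to about 2 mm. A picture is of the moment at which its call begins. camera_info takes no time and is no camera call.
- manip.sign_off(): hands the job in; it is judged then, once.
The state is a dict: "t": time; "q": joint angles; "qd": joint speeds; "tau": joint torques, N m; "tcp_pos": TCP position; "tool_rot": TCP orientation; "force": force on the tool from outside, world axes, zero at the start; "ft_torque": the same for the moment, N m; "finger_gap": opening from 0.0 (shut) to 1.0 (fully open); "gripper_force": force on a finger pad.
Only numpy, scipy, OpenCV 4.12 (cv2) and the standard library are available. Lean on these libraries where they do the work, as an engineer would, in place of code of your own. Each camera call takes 0.05 s, during which the arm holds its last target. There are 200 camera calls.

## Task

The lidded moisture tin standing in the blue cam press has to be clamped firmly but not crushed. With the red-handled lever not yet thrown over, screw the black wing knob down (clockwise) until the lever, swung by hand, just begins to bite when it stands straight up; then swing the lever all the way over towards the front until it locks, and let go. Do not overload the tin on the way, and leave the other things on the bench where they are.

Things in the scene. Friction and masses are not known exactly. Their poses are not given: they have to be found in the camera images.
- press: Cam press fixed to the bench: blue base 120 (x) by 210 (y) by 14 mm, origin at the centre of its underside, -x its front (towards the robot), z up. A steel column at y -55 mm carries the lever and a grey strap (36 mm wide, top 121 mm up when open) that reaches over the nest at y +60 mm and holds the wing knob with its spindle and pad. The lever's cam pushes the strap down.
- pad_axis (a point): Centre of the tin's lid, under the pad. The rubber pad (40 mm across, sprung; pad and frame yield 14.5 N per mm) hangs from the knob's spindle, at the start 2.2 to 8 mm too high; how much is hidden and must be felt at the lever. If the bite begins with the lever upright, the locked force on the tin is about 72 N; each mm of pad height changes it by 14.5 N; over 110 N crushes the tin.
- nest: Aluminium nest fixed on the base plate: round dish 74 mm across, floor 4 mm thick, lip 10 mm high; origin at the centre of its underside. The tin stands in it.
- tin: Lidded aluminium moisture tin, 61 mm across, 34 mm high, 0.18 to 0.35 kg, standing loose in the nest from the start; origin at the centre of its underside.
- lever (a joint): Lever angle, rad: 0 open (leans 0.9 rad from the vertical to the back, +x of the press; starts at 0 to 0.2), 0.9 straight up, 1.8 locked at its stop (leans 0.9 rad to the front). Friction (0.04 Nm, 0.5 N at the handle; its weight adds up to 0.5 N) keeps it about where it is left. While biting it pushes back towards open, up to some 5 N at the handle; past 1.7 it pulls to the stop.
- knob (a joint): Wing knob angle, rad: 0 at the start, grows clockwise seen from above; each rad lowers knob, spindle and pad by 3.18 mm (20 mm a turn); range -1.5 to 4.5. Its stiff thread (0.45 Nm) keeps it where it is left.
- lever_hinge (a point): Centre of the lever's pivot pin, on the press at x 0, y -55, z 135 mm; the lever swings about the y axis of the press. Cam: with f = 1.7 - lever angle, the strap, unloaded, is down by 12 cos f + sqrt(900 - 144 sin^2 f) - 26.0 mm: 11.1 mm with the lever upright, 16.0 at 1.7 rad, 15.9 locked. Lever torque from the bite = force on the pad x strap travel per rad.
- lever_grip (a point): Centre of the red cross handle at the lever's end, 80 mm from the pivot: a red sleeve 18 mm in diameter and 36 mm long, along the y axis of the press, on a steel rod 11 mm thick. The sleeve spins freely on its pin, so pinched by its two ends from above it lets the lever swing without turning the hand.
- knob_grip (a point): Centre of the knob's black wing, on the knob's axis, about 160 mm above the bench at the start: an upright bar 46 mm long (this point's x axis), 12 mm thick (y axis), 24 mm high. Turns with the knob; sinks with it and with the strap.
- tin_bench_b: Bystander: another moisture tin, 59 mm across, 36 mm high; origin under its centre.
- test_cup_a: Bystander: steel test cup, 43 mm across, 50 mm high; origin under its centre.
- stopwatch: Bystander: grey stopwatch 70 x 62 x 18 mm; origin under its centre.
Mind the look-alikes: they are no part of the job. What is shaped like the tin but orange or turquoise is not meant.

How it is judged:
By the outcome, as a careful person would: the job done as asked, in the order asked, and still so for the second after the job is handed in, with the robot touching nothing.
It also fails if it takes over 72 s, if anything falls off the work surface, if the arm or the gripper's body presses on something with over 40 N, if the wrist force passes 120 N, or if a joint passes its speed limit or range.

## Working session

There is one attempt and no reset: what is moved stays moved. The work goes in short steps, Python scripts to look and compute and a tool call to move; the robot and the scene stay as the last step left them, time stands still between calls to the robot, and variables do not carry over. Pictures are saved under pics/ and viewed, at most 10 in all, crops included, and the job is handed in when it is done.

Besides the shell and the picture viewer there is one more tool, called after "Emit:" as name([rows], argument=value, ...), one row to a line, values as JSON. servo_tool: Moves the arm, as the interface text tells. Its arguments: {"type":"object","properties":{"rows":{"type":"array","items":{"type":"array","items":{"type":"array","items":{"type":"number"}}}},"squeeze":{"type":"number"}},"required":["rows"]}

```bash
mkdir -p pics; python3 - <<'E'
from station import manip
import cv2,numpy as np
for n in("side","top"):
    cv2.imwrite(f"pics/{n}0.png",manip.snapshot(n)); i=manip.camera_info(n); print(n,np.round(i["K"],1).tolist(),np.round(i["camera_from_world"],4).tolist())
s=manip.sense();print({k:np.round(v,4).tolist() for k,v in s.items()})
E
```

```text
side [[616.7, 0.0, 315.7], [0.0, 616.7, 240.3], [0.0, 0.0, 1.0]] [[0.073, -0.9971, -0.0192, 0.0068], [-0.6258, -0.0308, -0.7794, 0.461], [0.7766, 0.0689, -0.6262, 1.0843], [0.0, 0.0, 0.0, 1.0]]
top [[576.9, 0.0, 316.1], [0.0, 576.9, 244.4], [0.0, 0.0, 1.0]] [[0.0239, -0.9997, 0.0018, 0.0429], [-0.995, -0.0239, -0.097, 0.5723], [0.097, 0.0006, -0.9953, 1.6116], [0.0, 0.0, 0.0, 1.0]]
{'t': 0.1, 'q': [1.0365, 0.5284, 1.4338, -0.0, 1.1814, -0.1785], 'qd': [-0.0007, -0.0005, -0.002, 0.0006, 0.001, -0.0004], 'tau': [-0.0007, -44.3308, -17.8587, -0.0003, 0.0039, 0.0], 'tcp_pos': [0.2174, 0.5853, 0.2494], 'tool_rot': [0.177, 0.9842, -0.0009, -0.0003], 'force': [-0.3007, -0.1976, -0.5602], 'ft_torque': [-0.0062, 0.0378, 0.0237], 'gripper_force': 0.0, 'finger_gap': 1.0025}
```

View pics/side0.png

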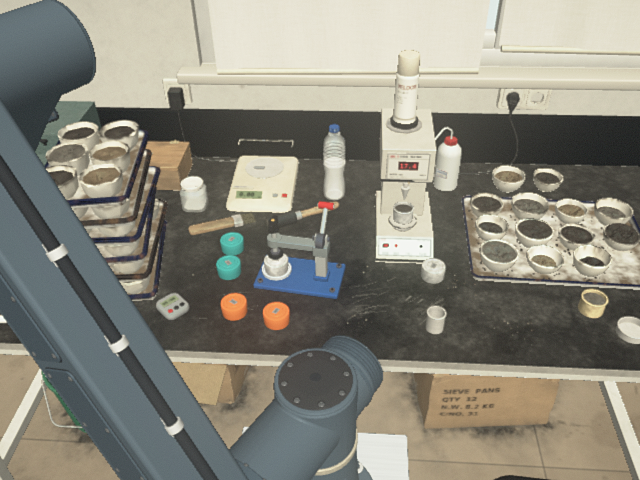

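View pics/top0.png

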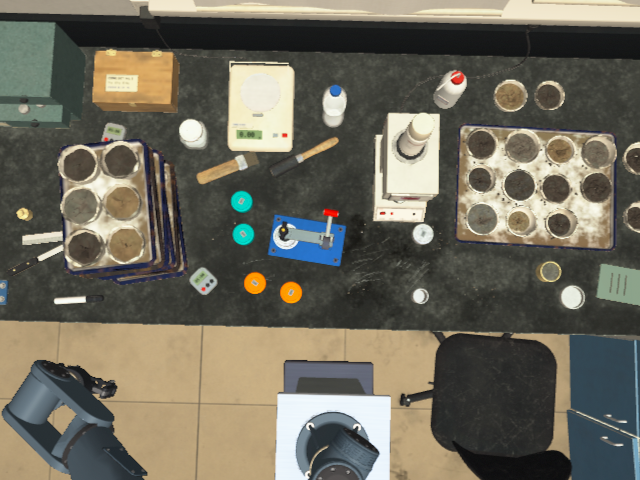

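The blue press is at side (300,275) / top (307,240), with its red handle at top (331,212) and its black knob at top (284,231). The tin in the nest is the silver one, not the orange or turquoise ones. I'll confirm with an enlarged crop.

```bash
python3 - <<'E'
import cv2,numpy as np
a=cv2.imread("pics/top0.png")[195:275,260:360];b=cv2.imread("pics/side0.png")[195:305,240:360]
a=cv2.resize(a,(400,320),interpolation=3);b=cv2.resize(b,(400,367),interpolation=3)
c=np.zeros((367,800,3),np.uint8);c[:320,:400]=a;c[:,400:]=b
cv2.imwrite("pics/crop0.png",c)
E
```

```text
(no output)
```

View pics/crop0.png

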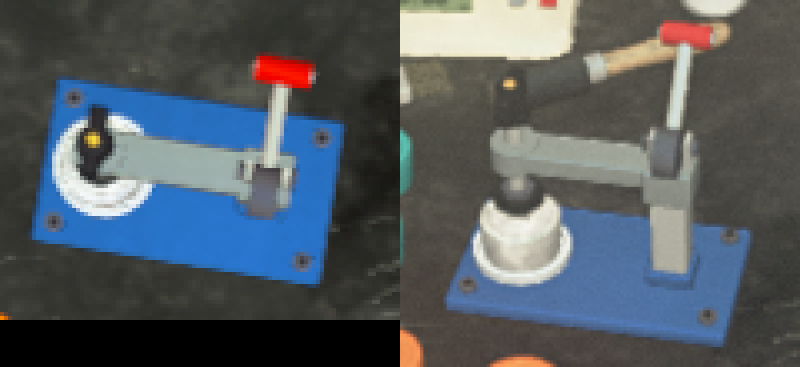

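```bash
cat > h.py <<'E'
from station import manip
import cv2,numpy as np
def ray(n,u,z):
    i=manip.camera_info(n);M=np.array(i["camera_from_world"]);R=M[:3,:3];t=M[:3,3]
    d=R.T@np.linalg.solve(i["K"],[u[0],u[1],1]);c=-R.T@t
    return (c+d*(z-c[2])/d[2])
def proj(n,p):
    i=manip.camera_info(n);M=np.array(i["camera_from_world"]);q=i["K"]@(M[:3,:3]@p+M[:3,3]);return q[:2]/q[2]
def state():
    s=manip.sense();print({k:np.round(s[k],4).tolist() for k in("t","tcp_pos","tool_rot","force","ft_torque","finger_gap","gripper_force")})
E
python3 - <<'E'
from h import *
im=cv2.imread("pics/top0.png");h=cv2.cvtColor(im,cv2.COLOR_BGR2HSV)
m=cv2.inRange(h,(100,150,100),(115,255,255));m[:,:262]=0;m[:195]=0;m[280:]=0;m[:,355:]=0
pts=np.argwhere(m)[:,::-1]
P=np.array([ray("top",p,.014)[:2] for p in pts],np.float32)
r=cv2.minAreaRect(P);print(r)
B=cv2.boxPoints(r);c=np.array(r[0])
r2=cv2.minAreaRect(P*1);
# yaw: press +y direction = long axis to the left(+y world)
e=max([(B[1]-B[0]),(B[2]-B[1])],key=np.linalg.norm);e/=np.linalg.norm(e);e*=np.sign(e[1])
ey=e;ex=np.array([e[1],-e[0]]);print("ey",ey,"yaw",np.degrees(np.arctan2(ex[1],ex[0])))
W=lambda x,y,z:np.array([*(c+ex*x+ey*y),z])
print("knob",W(0,.06,.16),"hinge",W(0,-.055,.135))
for n in("top","side"):
    print(n,"knobtop",proj(n,W(0,.06,.172)),"corner",[proj(n,W(a*.06,b*.105,.014)).round(1).tolist() for a in(1,-1) for b in(1,-1)])
    for q in(0,.1,.2):
        a=.9-q;print(q,"grip",proj(n,W(.08*np.sin(a),-.055,.135+.08*np.cos(a))),W(.08*np.sin(a),-.055,.135+.08*np.cos(a)))
for n,f in(("top","pics/top0.png"),("side","pics/side0.png")):
    im=cv2.imread(f);h=cv2.cvtColor(im,cv2.COLOR_BGR2HSV)
    m=cv2.inRange(h,(0,170,120),(5,255,255))|cv2.inRange(h,(174,170,120),(180,255,255))
    m[:,:262]=0;m[:195]=0;m[280:]=0;m[:,360:]=0
    y=cv2.inRange(h,(15,150,120),(35,255,255));y[:,:262]=0;y[:195]=0;y[280:]=0;y[:,300:]=0
    k=cv2.inRange(h,(0,0,0),(180,255,48));
    print(n,"red",np.argwhere(m)[:,::-1].mean(0),cv2.minAreaRect(np.argwhere(m)[:,::-1].astype(np.float32)),"yellow",np.argwhere(y)[:,::-1].mean(0))
E
```

```text
((0.5846439599990845, 0.08404877781867981), (0.20984458923339844, 0.11958635598421097), 82.14020538330078)
ey [0.13674967 0.9906056 ] yaw -7.8598075
knob [0.59284894 0.14348511 0.16      ] hinge [0.57712273 0.02956547 0.135     ]
top knobtop [282.9201397 229.8142346] corner [[274.0, 213.6], [346.0, 225.2], [267.0, 254.6], [339.5, 266.4]]
0 grip [330.59207816 212.53220689] [0.63920017 0.0209959  0.1847288 ]
0.1 grip [330.33059534 214.18289168] [0.63397208 0.02171762 0.19073654]
0.2 grip [330.02579011 216.09876928] [0.62817598 0.02251775 0.19618737]
side knobtop [274.66575841 219.65135334] corner [[267.6, 252.8], [347.5, 262.8], [254.5, 283.8], [339.0, 295.1]]
0 grip [327.89719445 205.14305859] [0.63920017 0.0209959  0.1847288 ]
0.1 grip [327.44767935 204.34983943] [0.63397208 0.02171762 0.19073654]
0.2 grip [326.94771645 203.88047726] [0.62817598 0.02251775 0.19618737]
top red [330.58695652 212.5       ] ((330.6499938964844, 212.44996643066406), (14.142135620117188, 6.646804332733154), 8.130102157592773) yellow [274.21052632 249.84210526]
side red [325.80769231 204.61538462] ((325.26995849609375, 204.60997009277344), (13.152186393737793, 5.091169357299805), 8.130102157592773) yellow [nan nan]<stdin>:24: RuntimeWarning: Mean of empty slice.
  ret = um.true_divide(
```

Emit:
servo_tool([
  [[0,0,0,-0.0254,-0.0249,0,1],[0,0,0,-0.0254,-0.0249,0,1],[0,0,0,-0.0254,-0.0249,0,1],[0,0,0,-0.0254,-0.0249,0,1],[0,0,0,-0.0254,-0.0249,0,1],[0,0,0,-0.0254,-0.0249,0,1],[0,0,0,-0.0254,-0.0249,0,1],[0,0,0,-0.0254,-0.0249,0,1]],
])

```text
t: 0.77
tcp_pos: [0.3388, 0.3267, 0.2501]
tool_rot: [0.177, 0.984, -0.0, -0.0]
force: [0.6, -0.3, -0.4]
finger_gap: 0.998
gripper_force: 0.0
```

Emit:
servo_tool([
  [[0,0,0,-0.0254,-0.0249,0,1],[0,0,0,-0.0254,-0.0249,0,1],[0,0,0,-0.0254,-0.0249,0,1],[0,0,0,-0.0254,-0.0249,0,1],[0,0,0,-0.0334,0.0024,0,1],[0,0,0,-0.0334,0.0024,0,1],[0,0,0,-0.0334,0.0024,0,1],[0,0,0,-0.0334,0.0024,0,1]],
])

```text
t: 1.43
tcp_pos: [0.529, 0.161, 0.2501]
tool_rot: [0.177, 0.984, -0.0, -0.0]
force: [-0.2, 0.6, 0.2]
finger_gap: 1.001
gripper_force: 0.0
```

Emit:
servo_tool([
  [[0,0,0,-0.0334,0.0024,0,0.2],[0,0,0,-0.0334,0.0024,0,0.2],[0,0,-6.25,0,0,0,0.2],[0,0,-6.25,0,0,0,0.2],[0,0,0,0,0,0,0.2],[0,0,0,0,0,0,0.2]],
])

```text
t: 1.93
tcp_pos: [0.5917, 0.1432, 0.2497]
tool_rot: [0.07, 0.998, -0.0, -0.001]
force: [-0.1, -0.3, 0.4]
finger_gap: 0.598
gripper_force: 0.0
```

```bash
python3 - <<'E'
from h import *
state()
a=manip.snapshot("top")[190:270,250:350];b=manip.snapshot("side")[150:270,220:340]
c=np.zeros((400,800,3),np.uint8);c[:320,:400]=cv2.resize(a,(400,320),interpolation=2);c[:,400:]=cv2.resize(b,(400,400),interpolation=2)
cv2.imwrite("pics/n1.png",c)
E
```

```text
{'t': 1.9333, 'tcp_pos': [0.5917, 0.1432, 0.2497], 'tool_rot': [0.0702, 0.9975, -0.0001, -0.0007], 'force': [-0.076, -0.339, 0.4431], 'ft_torque': [-0.0304, 0.022, -0.0081], 'finger_gap': 0.5985, 'gripper_force': 0.0}
```

View pics/n1.png

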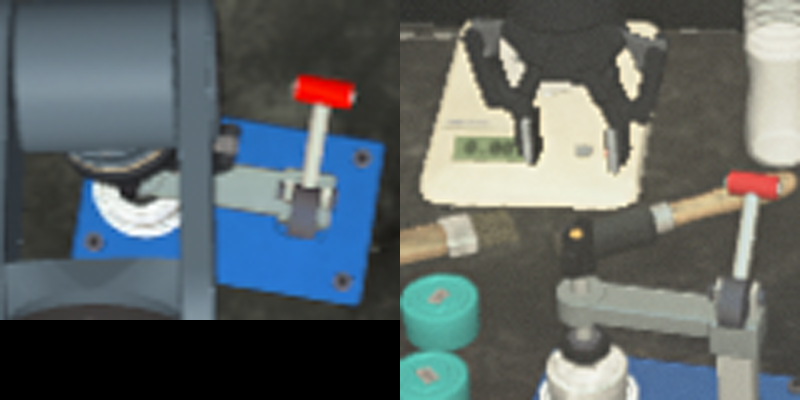

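The open fingers sit over the wing knob (side crop 575,240), and the wing lies along the press x axis. Next: descend and grip.

Emit:
servo_tool([
  [[0,0,0,0,0,0.029,0.2],[0,0,0,0,0,0.029,0.2],[0,0,0,0,0,0.028,0.2],[0,0,0,0,0,0,-1],[0,0,0,0,0,0,-1],[0,0,0,0,0,0,-1],[0,0,0,0,0,0,-1],[0,0,0,0,0,0,-1]],
], squeeze=60)

```text
t: 2.7
tcp_pos: [0.5904, 0.1462, 0.1641]
tool_rot: [0.069, 0.998, 0.002, -0.002]
force: [-0.8, 7.8, -10.8]
finger_gap: 0.256
gripper_force: 59.2
```

Emit:
servo_tool([
  [[0,0,0,0,0,0,-1],[0,0,0,0,0,0,-1],[0,0,0,0,0,0,-1]],
])

```text
t: 2.95
tcp_pos: [0.5903, 0.1462, 0.1642]
tool_rot: [0.069, 0.998, 0.002, -0.002]
force: [-1.3, 7.7, -10.7]
finger_gap: 0.259
gripper_force: 59.2
```

```bash
python3 -c "
from h import *
state()"
```

```text
{'t': 2.95, 'tcp_pos': [0.5903, 0.1462, 0.1642], 'tool_rot': [0.0692, 0.9976, 0.0021, -0.0018], 'force': [-1.2846, 7.6852, -10.6762], 'ft_torque': [1.1711, 0.168, 0.0598], 'finger_gap': 0.2589, 'gripper_force': 59.2091}
```

```bash
python3 - <<'E'
from h import *
b=manip.snapshot("side")[170:270,230:340]
cv2.imwrite("pics/n2.png",cv2.resize(b,(660,600),interpolation=2))
E
```

```text
(no output)
```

View pics/n2.png

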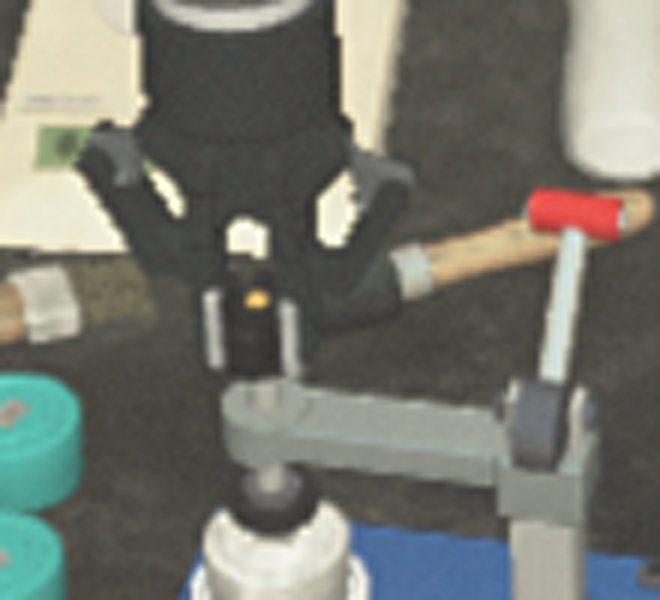

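```bash
python3 - <<'E'
from h import *
c=np.array([.5928,.1435])
base=-7.86
for n in("top","side"):
    im=cv2.imread(f"pics/{n}0.png").astype(int)
    u,v=proj(n,np.array([*c,.16])).astype(int)
    sub=im[v-14:v+15,u-14:u+15].max(2)
    print(n,u,v);print("\n".join(" ".join(f"{x:3d}" for x in r[3:26]) for r in sub))
    g=cv2.GaussianBlur(im.max(2).astype(np.float32),(0,0),.6)
    for a in range(-80,91,10):
        t=np.radians(base+a);d=np.array([np.cos(t),np.sin(t)]);e=np.array([-d[1],d[0]])
        P=np.array([[*(c+d*i*.023+e*j*.006),z] for i in(1,-1) for j in(1,-1) for z in(.148,.172)])
        p=np.array([proj(n,q) for q in P]).astype(np.float32)
        m=np.zeros(g.shape,np.uint8);cv2.fillConvexPoly(m,cv2.convexHull(np.round(p*16).astype(int)),1,shift=4)
        r=cv2.dilate(m,np.ones((5,5)))-m
        print(a,round(float(g[m>0].mean()),1),round(float(np.mean(g[m>0]<60)),2),end=" | ")
    print()
E
```

```text
top 283 230
 61  58 126 181 191 189 185 189 195 192 185 177 165 154 143 124 112  99  88  85  80  70  66
 64  71 139 185 185 166 138 144 173 188 189 187 186 188 190 188 182 175 165 158 146 126 116
 67  87 151 187 158  97  86 105 134 169 188 187 186 187 186 186 186 185 186 189 191 191 188
 73 101 162 181 144  87  57  82 129 169 187 185 185 185 186 186 186 186 185 186 188 189 189
 80 122 177 177 141 110  92 109 149 178 182 177 178 180 183 187 187 187 187 188 190 191 190
 75 122 177 191 175 144 136 149 175 184 151  98 116 135 155 183 188 188 189 190 191 192 190
 72 132 183 191 192 191 190 189 189 170 113  42  46  45  76 146 187 189 190 191 192 191 190
 82 144 186 191 191 191 190 189 189 169 111  44  47  47  77 147 193 198 195 192 190 191 191
 95 157 191 190 189 190 189 190 195 167  94  45  49  48  71 215 248 237 226 210 195 189 190
113 171 190 189 189 188 194 214 223 188  81  46  49  47 105 196 241 248 250 247 229 207 191
120 177 191 189 187 191 223 245 232 168  77  48  50  44 121 193 234 249 243 225 244 243 215
120 176 188 189 191 225 238 203 136  47  62  71  56  44  70 124 182 210 225 
[... 4110 characters left out ...]
8  84 101 103  86  99 116 133 133 142 149 149 115  84  79  82  81  85  81
 77  78  77  74  81 122 165 167 136 161 180 186 178 154 164 169 153 124 109 100  98  96  90
 80  80  80  77 110 155 167 164 144 160 176 186 174 155 163 167 171 168 169 151 144 139 128
 80  80  77  80 151 165 166 161 142 159 175 182 173 155 162 166 166 168 154 159 164 161 162
 83  81  76  84 153 168 165 164 153 155 175 177 173 156 160 168 167 165 149 161 163 164 163
-80 85.1 0.0 | -70 84.6 0.0 | -60 84.0 0.0 | -50 83.7 0.0 | -40 83.7 0.0 | -30 83.5 0.0 | -20 83.3 0.0 | -10 84.1 0.0 | 0 86.5 0.0 | 10 88.2 0.0 | 20 89.5 0.0 | 30 88.3 0.0 | 40 86.5 0.0 | 50 85.3 0.0 | 60 85.1 0.0 | 70 85.2 0.0 | 80 84.8 0.0 | 90 84.8 0.0 |
```

The knob has a round boss of about 22 mm (8 px) at its centre, so the pads are pinching the boss, with the wing aligned. I'll re-centre, squeeze harder and start turning.

Emit:
servo_tool([
  [[0,0,0,0,0.0028,0.001,-1],[0,0,0,0,0,0,-1],[0,0,0,0,0,0,-1],[0,0,7,0,0,0.0004,-1],[0,0,7,0,0,0.0004,-1],[0,0,7,0,0,0.0004,-1],[0,0,7,0,0,0.0004,-1],[0,0,0,0,0,0,-1]],
], squeeze=110)

```text
t: 3.67
tcp_pos: [0.5911, 0.1479, 0.1624]
tool_rot: [0.31, 0.951, 0.001, -0.002]
force: [-4.8, 5.7, -3.1]
finger_gap: 0.224
gripper_force: 108.2
```

```bash
python3 - <<'E'
from h import *
state()
a=manip.snapshot("top")[190:270,240:350]
b=manip.snapshot("side")[190:270,230:340]
cv2.imwrite("pics/n3.png",np.hstack([cv2.resize(x,(400,290),interpolation=2) for x in(a,b)]))
E
```

```text
{'t': 3.6667, 'tcp_pos': [0.5911, 0.1479, 0.1624], 'tool_rot': [0.31, 0.9507, 0.001, -0.0017], 'force': [-4.7715, 5.7486, -3.0576], 'ft_torque': [0.7825, 0.8612, 0.087], 'finger_gap': 0.2244, 'gripper_force': 108.2041}
```

View pics/n3.png

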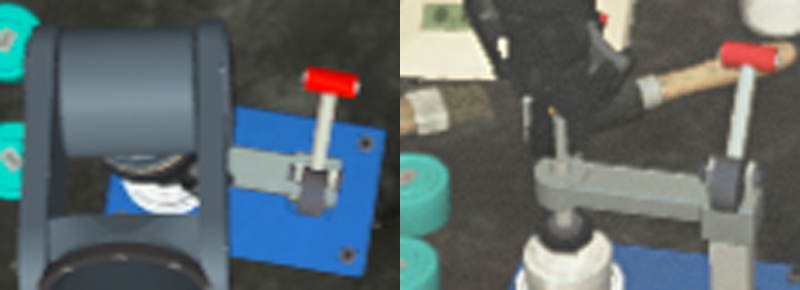

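Emit:
servo_tool([
  [[0,0,0,0,0,0,0.2],[0,0,0,0,0,0,0.2],[0,0,0,0,0,0,0.2],[0,0,0,0,0,-0.03,0.2],[0,0,0,0,0,-0.03,0.2],[0,0,0,0,0,-0.015,0.2]],
])

```text
t: 4.27
tcp_pos: [0.5956, 0.1456, 0.2414]
tool_rot: [0.308, 0.951, 0.001, 0.004]
force: [1.1, 0.2, -0.3]
finger_gap: 0.6
gripper_force: 0.0
```

```bash
python3 - <<'E'
from h import *
state()
b=manip.snapshot("side");cv2.imwrite("pics/side4.png",b)
a=cv2.imread("pics/side0.png")
f=lambda x:cv2.resize(x[200:265,250:300],(400,520),interpolation=2)
g=np.hstack([f(a),f(b)]);g=np.clip(g.astype(float)*1.4-40,0,255).astype(np.uint8)
cv2.imwrite("pics/n4.png",g)
E
```

```text
{'t': 4.2667, 'tcp_pos': [0.5956, 0.1456, 0.2414], 'tool_rot': [0.3084, 0.9512, 0.0014, 0.0043], 'force': [1.106, 0.1918, -0.3406], 'ft_torque': [0.0043, -0.0455, 0.0053], 'finger_gap': 0.6005, 'gripper_force': 0.0}
```

View pics/n4.png

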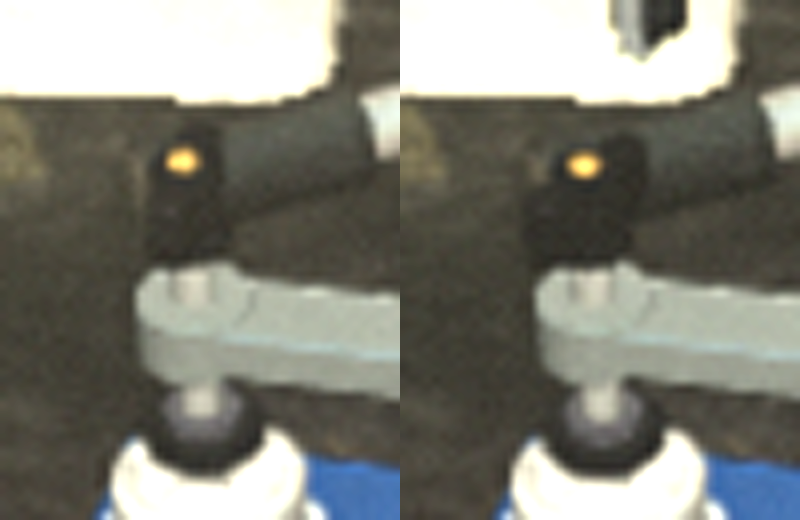

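The wing turned clockwise with the hand: its front end is now left of the dot (525,220 in the right-hand crop). The grip works, so I'll regrip and continue.

Emit:
servo_tool([
  [[0,0,0,0,0,0.03,0.2],[0,0,0,0,0,0.03,0.2],[0,0,0,0,0,0.02,0.2],[0,0,0,0,0,0,-1],[0,0,0,0,0,0,-1],[0,0,0,0,0,0,-1],[0,0,0,0,0,0,-1],[0,0,0,0,0,0,-1]],
], squeeze=110)

```text
t: 4.98
tcp_pos: [0.5933, 0.1463, 0.1576]
tool_rot: [0.308, 0.951, 0.001, 0.001]
force: [0.9, 1.4, -4.7]
finger_gap: 0.239
gripper_force: 108.1
```

Emit:
servo_tool([
  [[0,0,0,0,0,0,-1],[0,0,7,0,0,0.0004,-1],[0,0,7,0,0,0.0004,-1],[0,0,7,0,0,0.0004,-1],[0,0,7,0,0,0.0004,-1],[0,0,7,0,0,0.0004,-1],[0,0,7,0,0,0.0004,-1],[0,0,7,0,0,0.0004,-1]],
])

```text
t: 5.65
tcp_pos: [0.5933, 0.1464, 0.1548]
tool_rot: [0.676, 0.737, 0.001, 0.001]
force: [1.7, 1.3, -2.6]
finger_gap: 0.236
gripper_force: 108.3
```

Emit:
servo_tool([
  [[0,0,7,0,0,0.0004,-1],[0,0,7,0,0,0.0004,-1],[0,0,0,0,0,0,-1],[0,0,0,0,0,0,-1]],
])

```text
t: 5.98
tcp_pos: [0.5932, 0.1464, 0.1539]
tool_rot: [0.759, 0.651, 0.001, 0.0]
force: [0.6, 1.8, -0.9]
finger_gap: 0.243
gripper_force: 108.5
```

```bash
python3 -c "
from h import *
state()"
```

```text
{'t': 5.9833, 'tcp_pos': [0.5932, 0.1464, 0.1539], 'tool_rot': [0.7589, 0.6512, 0.0009, 0.0004], 'force': [0.586, 1.8126, -0.8623], 'ft_torque': [0.4062, -0.0415, 0.0077], 'finger_gap': 0.2429, 'gripper_force': 108.5109}
```

Emit:
servo_tool([
  [[0,0,0,0,0,0,0.3],[0,0,0,0,0,0,0.3],[0,0,0,0,0,0,0.3],[0,0,0,0,0,-0.04,0.6],[0,0,0,0,0,-0.04,0.6],[0,0,-7,0,0,-0.02,0.6],[0,0,-7,0,0,0,0.6],[0,0,-7,0,0,0,0.6]],
])

```text
t: 6.65
tcp_pos: [0.5938, 0.1458, 0.2561]
tool_rot: [0.626, 0.78, 0.002, 0.002]
force: [-0.0, -0.1, -0.3]
finger_gap: 0.803
gripper_force: 0.0
```

Emit:
servo_tool([
  [[0,0,-7,0,0,0,0.6],[0,0,-7,0,0,0,0.6],[0,0,-7,0,0,0,0.6],[0,0,-7,0,0,0,0.6],[0,0,-7,0,0,0,0.6],[0,0,-7,0,0,0,0.6],[0,0,-7,0,0,0,0.6],[0,0,-7,0,0,0,0.6]],
])

```text
t: 7.32
tcp_pos: [0.5925, 0.1456, 0.2535]
tool_rot: [0.187, 0.982, -0.0, 0.0]
force: [0.4, 1.0, 0.1]
finger_gap: 0.803
gripper_force: 0.0
```

Emit:
servo_tool([
  [[0,0,-7,0,0,0,0.6],[0,0,-7,0,0,0,0.6],[0,0,0,-0.0152,-0.0288,0,0.6],[0,0,0,-0.0152,-0.0288,0,0.6],[0,0,0,-0.0152,-0.0288,0,0.6],[0,0,0,-0.0152,-0.0288,0,0.6],[0,0,0,0,0,0,0.6],[0,0,0,0,0,0,0.6]],
])

```text
t: 7.98
tcp_pos: [0.6374, 0.0213, 0.2532]
tool_rot: [0.07, 0.998, -0.0, 0.0]
force: [1.0, 0.5, -0.3]
finger_gap: 0.796
gripper_force: 0.0
```

```bash
python3 - <<'E'
from h import *
state()
b=manip.snapshot("side")
cv2.imwrite("pics/n5.png",cv2.resize(b[160:270,230:360],(780,600),interpolation=2))
E
```

```text
{'t': 7.9833, 'tcp_pos': [0.6374, 0.0213, 0.2532], 'tool_rot': [0.0703, 0.9975, -0.0001, 0.0002], 'force': [0.9874, 0.5392, -0.2558], 'ft_torque': [0.0229, 0.0416, -0.0075], 'finger_gap': 0.7964, 'gripper_force': 0.0}
```

View pics/n5.png

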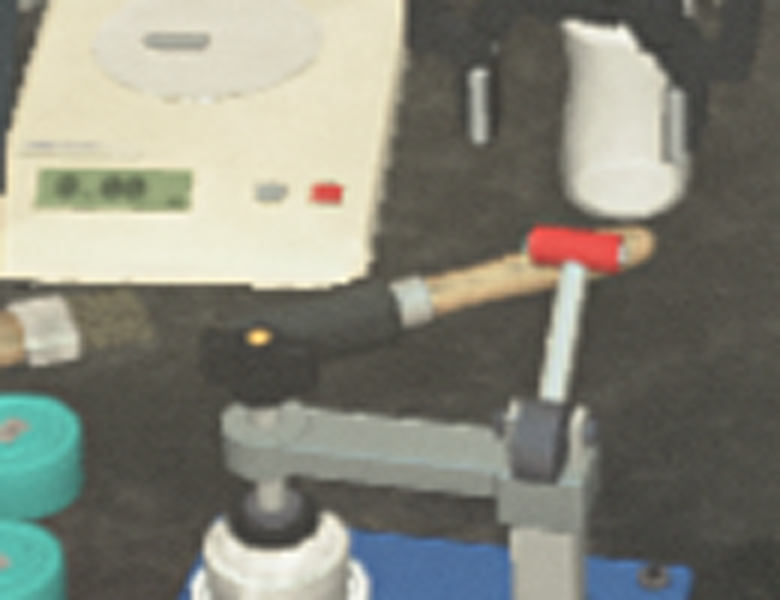

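The wing now stands across the press (side crop 258,345). The fingers straddle the red sleeve at (575,248). Next: descend and pinch its ends.

Emit:
servo_tool([
  [[0,0,0,0,0,0.032,0.6],[0,0,0,0,0,0.032,0.6],[0,0,0,0,0,0,-1],[0,0,0,0,0,0,-1],[0,0,0,0,0,0,-1],[0,0,0,0,0,0,-1],[0,0,0,0,0,0,-1],[0,0,0,0,0,0,-1]],
], squeeze=30)

```text
t: 8.7
tcp_pos: [0.6369, 0.0243, 0.1903]
tool_rot: [0.069, 0.998, 0.0, 0.0]
force: [-1.5, 2.4, -1.5]
finger_gap: 0.414
gripper_force: 33.8
```

```bash
python3 -c "
from h import *
state()"
```

```text
{'t': 8.7, 'tcp_pos': [0.6369, 0.0243, 0.1903], 'tool_rot': [0.0687, 0.9976, 0.0004, 0.0003], 'force': [-1.526, 2.3829, -1.468], 'ft_torque': [0.3576, 0.3342, -0.0342], 'finger_gap': 0.4143, 'gripper_force': 33.8212}
```

Emit:
servo_tool([
  [[0,0,0,0,0.0025,0,-1],[0,0,0,0.0056,0,-0.0057,-1],[0,0,0,0.0061,0,-0.0052,-1],[0,0,0,0.0066,0,-0.0045,-1],[0,0,0,0,0,0,-1],[0,0,0,0,0,0,-1]],
])

```text
t: 9.2
tcp_pos: [0.6194, 0.0274, 0.2066]
tool_rot: [0.069, 0.998, -0.001, 0.002]
force: [-0.2, -5.5, 1.9]
finger_gap: 0.419
gripper_force: 34.1
```

Emit:
servo_tool([
  [[0,0,0,0.007,0,-0.0038,-1],[0,0,0,0,0,0,-1],[0,0,0,0,0,0,-1]],
])

```text
t: 9.45
tcp_pos: [0.6129, 0.0282, 0.2106]
tool_rot: [0.069, 0.998, -0.001, 0.002]
force: [-0.2, -5.7, 1.4]
finger_gap: 0.412
gripper_force: 34.1
```

Emit:
servo_tool([
  [[0,0,0,0.0074,0,-0.0031,-1],[0,0,0,0,0,0,-1],[0,0,0,0,0,0,-1]],
])

```text
t: 9.7
tcp_pos: [0.6059, 0.0292, 0.2139]
tool_rot: [0.069, 0.998, -0.001, 0.003]
force: [-0.4, -5.7, 2.8]
finger_gap: 0.411
gripper_force: 34.2
```

Emit:
servo_tool([
  [[0,0,0,0.0076,0,-0.0024,-1],[0,0,0,0,0,0,-1],[0,0,0,0,0,0,-1]],
])

```text
t: 9.95
tcp_pos: [0.5987, 0.0302, 0.2166]
tool_rot: [0.069, 0.998, -0.001, 0.003]
force: [0.7, -5.0, 4.0]
finger_gap: 0.414
gripper_force: 34.4
```

Emit:
servo_tool([
  [[0,0,0,0.0078,0,-0.0016,-1],[0,0,0,0,0,0,-1],[0,0,0,0,0,0,-1]],
])

```text
t: 10.2
tcp_pos: [0.5912, 0.0312, 0.2185]
tool_rot: [0.069, 0.998, -0.001, 0.003]
force: [0.7, -5.7, 5.1]
finger_gap: 0.413
gripper_force: 34.5
```

Emit:
servo_tool([
  [[0,0,0,0.0081,-0.002,-0.003,-1],[0,0,0,0,0,0,-1],[0,0,0,0,0,0,-1]],
])

```text
t: 10.45
tcp_pos: [0.5815, 0.0321, 0.22]
tool_rot: [0.069, 0.998, 0.0, 0.001]
force: [-0.2, -0.8, 3.1]
finger_gap: 0.416
gripper_force: 34.3
```

Emit:
servo_tool([
  [[0,0,0,0.004,0,-0.0003,-1],[0,0,0,0,0,0,-1],[0,0,0,0,0,0,-1]],
])

```text
t: 10.7
tcp_pos: [0.5785, 0.0325, 0.2202]
tool_rot: [0.069, 0.998, 0.0, 0.002]
force: [0.6, -1.9, 6.3]
finger_gap: 0.415
gripper_force: 34.7
```

Emit:
servo_tool([
  [[0,0,0,0.004,0,-0.0001,-1],[0,0,0,0,0,0,-1],[0,0,0,0,0,0,-1]],
])

```text
t: 10.95
tcp_pos: [0.5747, 0.033, 0.2203]
tool_rot: [0.069, 0.998, 0.0, 0.002]
force: [1.5, -0.5, 6.7]
finger_gap: 0.412
gripper_force: 34.7
```

Emit:
servo_tool([
  [[0,0,0,0.004,0,0.0001,-1],[0,0,0,0,0,0,-1],[0,0,0,0,0,0,-1]],
])

```text
t: 11.2
tcp_pos: [0.5711, 0.0335, 0.2202]
tool_rot: [0.069, 0.998, 0.0, 0.002]
force: [1.0, -0.6, 7.9]
finger_gap: 0.414
gripper_force: 34.7
```

Emit:
servo_tool([
  [[0,0,0,0.004,0,0.0003,-1],[0,0,0,0,0,0,-1],[0,0,0,0,0,0,-1]],
])

```text
t: 11.45
tcp_pos: [0.5674, 0.0341, 0.22]
tool_rot: [0.069, 0.998, 0.0, 0.003]
force: [2.6, -0.5, 6.3]
finger_gap: 0.412
gripper_force: 34.7
```

Emit:
servo_tool([
  [[0,0,0,0.004,0,-0.0016,-1],[0,0,0,0,0,0,-1],[0,0,0,0,0,0,-1]],
])

```text
t: 11.7
tcp_pos: [0.5621, 0.0347, 0.2195]
tool_rot: [0.069, 0.998, 0.0, 0.001]
force: [5.2, -0.9, -5.2]
finger_gap: 0.41
gripper_force: 33.5
```

Emit:
servo_tool([
  [[0,0,0,0.004,0,0.0007,-1],[0,0,0,0,0,0,-1],[0,0,0,0,0,0,-1]],
])

```text
t: 11.95
tcp_pos: [0.5584, 0.0353, 0.2188]
tool_rot: [0.069, 0.998, 0.0, 0.001]
force: [5.2, 0.2, -5.8]
finger_gap: 0.409
gripper_force: 33.4
```

Emit:
servo_tool([
  [[0,0,0,0.004,0,0.0009,-1],[0,0,0,0,0,0,-1],[0,0,0,0,0,0,-1]],
])

```text
t: 12.2
tcp_pos: [0.5548, 0.0357, 0.218]
tool_rot: [0.069, 0.998, 0.0, 0.001]
force: [5.8, -0.5, -5.6]
finger_gap: 0.407
gripper_force: 33.3
```

Emit:
servo_tool([
  [[0,0,0,0.004,0,0.0011,-1],[0,0,0,0,0,0,-1],[0,0,0,0,0,0,-1]],
])

```text
t: 12.45
tcp_pos: [0.5513, 0.0362, 0.217]
tool_rot: [0.069, 0.998, 0.0, 0.002]
force: [5.1, -0.9, -5.4]
finger_gap: 0.411
gripper_force: 33.3
```

```bash
cat > fit.py <<'E'
import numpy as np
from scipy.optimize import least_squares
ex=np.array([.9906,-.1367])
def tr(th):
    f=1.7-th;return 12*np.cos(f)+np.sqrt(900-144*np.sin(f)**2)-26
def sl(th): return (tr(th+1e-4)-tr(th-1e-4))/2e-4
def run(D):
    D=np.array(D);X=D[:,:2]@ex;Z=D[:,2];
    c=least_squares(lambda p:np.hypot(X-p[0],Z-p[1])-.08,[X.mean(),.14]).x
    phi=np.arctan2(X-c[0],Z-c[1]);th=.9-phi
    Fx=D[:,3:5]@ex;Ft=Fx*np.cos(phi)-D[:,5]*np.sin(phi)
    def m(p):
        return sl(th)*14.5e-3*np.maximum(0,tr(th)-p[0])/.08+p[1]+.5*np.sin(phi)
    best=min((least_squares(lambda p:m(p)-Ft,[g,.5],loss="soft_l1",f_scale=.5) for g in np.arange(9,15.1,.5)),key=lambda r:r.cost)
    print("center",c,"G",best.x,"h",best.x[0]-tr(.9),"tr(.9)",tr(.9))
    print(np.c_[th,Ft,m(best.x)].round(2).tolist())
E
python3 - <<'E'
from fit import run
run([[.6194,.0274,.2066,-.2,-5.5,1.9],[.6129,.0282,.2106,-.2,-5.7,1.4],[.6059,.0292,.2139,-.4,-5.7,2.8],[.5987,.0302,.2166,.7,-5,4],[.5912,.0312,.2185,.7,-5.7,5.1],
[.5815,.0321,.22,-.2,-.8,3.1],[.5785,.0325,.2202,.6,-1.9,6.3],[.5747,.033,.2203,1.5,-.5,6.7],[.5711,.0335,.2202,1,-.6,7.9],[.5674,.0341,.22,2.6,-.5,6.3],
[.5621,.0347,.2195,5.2,-.9,-5.2],[.5584,.0353,.2188,5.2,.2,-5.8],[.5548,.0357,.218,5.8,-.5,-5.6],[.5513,.0362,.217,5.1,-.9,-5.4]])
E
```

```text
center [0.56466105 0.14039901] G [10.23915099 -0.47355282] h -0.8597643147990883 tr(.9) 11.098915305910538
[[0.3, -0.61, -0.19], [0.4, -0.17, -0.23], [0.49, -0.75, -0.28], [0.59, 0.1, -0.32], [0.69, 0.37, -0.37], [0.81, -0.36, -0.43], [0.85, 0.54, 0.17], [0.9, 1.54, 1.23], [0.94, 1.42, 2.11], [0.99, 3.2, 2.89], [1.06, 4.39, 3.77], [1.11, 3.83, 4.22], [1.15, 4.24, 4.51], [1.2, 3.36, 4.66]]
```

Emit:
servo_tool([
  [[0,0,0,-0.004,0,-0.0001,-1],[0,0,0,0,0,0,-1],[0,0,0,0,0,0,-1]],
])

```text
t: 12.7
tcp_pos: [0.5558, 0.0356, 0.2182]
tool_rot: [0.069, 0.998, 0.0, 0.002]
force: [4.9, 0.2, 0.3]
finger_gap: 0.415
gripper_force: 33.9
```

Emit:
servo_tool([
  [[0,0,0,-0.004,0,-0.0009,-1],[0,0,0,0,0,0,-1],[0,0,0,0,0,0,-1]],
])

```text
t: 12.95
tcp_pos: [0.5593, 0.0351, 0.2189]
tool_rot: [0.069, 0.998, 0.0, 0.002]
force: [5.8, -1.0, 0.2]
finger_gap: 0.415
gripper_force: 33.9
```

Emit:
servo_tool([
  [[0,0,0,-0.004,0,-0.0007,-1],[0,0,0,0,0,0,-1],[0,0,0,0,0,0,-1]],
])

```text
t: 13.2
tcp_pos: [0.5627, 0.0346, 0.2195]
tool_rot: [0.069, 0.998, 0.0, 0.001]
force: [6.0, 0.9, 1.8]
finger_gap: 0.413
gripper_force: 34.1
```

Emit:
servo_tool([
  [[0,0,0,-0.004,0,-0.0005,-1],[0,0,0,0,0,0,-1],[0,0,0,0,0,0,-1]],
])

```text
t: 13.45
tcp_pos: [0.5661, 0.0341, 0.2199]
tool_rot: [0.069, 0.998, 0.0, 0.001]
force: [4.0, 0.8, 4.1]
finger_gap: 0.409
gripper_force: 34.3
```

Emit:
servo_tool([
  [[0,0,0,-0.004,0,-0.0003,-1],[0,0,0,0,0,0,-1],[0,0,0,0,0,0,-1]],
])

```text
t: 13.7
tcp_pos: [0.5698, 0.0336, 0.2202]
tool_rot: [0.069, 0.998, 0.0, 0.0]
force: [3.0, 0.9, 5.7]
finger_gap: 0.412
gripper_force: 34.5
```

Emit:
servo_tool([
  [[0,0,0,-0.004,0,-0.0001,-1],[0,0,0,0,0,0,-1],[0,0,0,0,0,0,-1]],
])

```text
t: 13.95
tcp_pos: [0.5734, 0.0331, 0.2203]
tool_rot: [0.069, 0.998, 0.0, 0.0]
force: [2.5, 1.7, 6.4]
finger_gap: 0.415
gripper_force: 34.5
```

Emit:
servo_tool([
  [[0,0,0,-0.004,0,0.0001,-1],[0,0,0,0,0,0,-1],[0,0,0,0,0,0,-1]],
])

```text
t: 14.2
tcp_pos: [0.5771, 0.0325, 0.2202]
tool_rot: [0.069, 0.998, 0.0, -0.0]
force: [2.6, 2.2, 7.6]
finger_gap: 0.411
gripper_force: 34.6
```

Emit:
servo_tool([
  [[0,0,0,-0.004,0,0.0003,-1],[0,0,0,0,0,0,-1],[0,0,0,0,0,0,-1]],
])

```text
t: 14.45
tcp_pos: [0.5809, 0.0321, 0.22]
tool_rot: [0.069, 0.998, 0.0, -0.0]
force: [0.7, 1.7, 6.2]
finger_gap: 0.409
gripper_force: 34.7
```

Emit:
servo_tool([
  [[0,0,0,-0.004,0,0.0005,-1],[0,0,0,0,0,0,-1],[0,0,0,0,0,0,-1]],
])

```text
t: 14.7
tcp_pos: [0.585, 0.0315, 0.2195]
tool_rot: [0.069, 0.998, 0.0, -0.0]
force: [1.8, 1.7, 6.3]
finger_gap: 0.415
gripper_force: 34.7
```

Emit:
servo_tool([
  [[0,0,0,-0.004,0,0.0007,-1],[0,0,0,0,0,0,-1],[0,0,0,0,0,0,-1]],
])

```text
t: 14.95
tcp_pos: [0.5892, 0.0309, 0.2189]
tool_rot: [0.069, 0.998, 0.0, 0.0]
force: [1.7, 1.4, 7.6]
finger_gap: 0.412
gripper_force: 34.7
```

```bash
cat > fit2.py <<'E'
from fit import *
A=[[.6194,.0274,.2066,-.2,-5.5,1.9],[.6129,.0282,.2106,-.2,-5.7,1.4],[.6059,.0292,.2139,-.4,-5.7,2.8],[.5987,.0302,.2166,.7,-5,4],[.5912,.0312,.2185,.7,-5.7,5.1],
[.5815,.0321,.22,-.2,-.8,3.1],[.5785,.0325,.2202,.6,-1.9,6.3],[.5747,.033,.2203,1.5,-.5,6.7],[.5711,.0335,.2202,1,-.6,7.9],[.5674,.0341,.22,2.6,-.5,6.3],
[.5621,.0347,.2195,5.2,-.9,-5.2],[.5584,.0353,.2188,5.2,.2,-5.8],[.5548,.0357,.218,5.8,-.5,-5.6],[.5513,.0362,.217,5.1,-.9,-5.4]]
B=[[.5558,.0356,.2182,4.9,.2,.3],[.5593,.0351,.2189,5.8,-1,.2],[.5627,.0346,.2195,6,.9,1.8],[.5661,.0341,.2199,4,.8,4.1],[.5698,.0336,.2202,3,.9,5.7],[.5734,.0331,.2203,2.5,1.7,6.4],[.5771,.0325,.2202,2.6,2.2,7.6],[.5809,.0321,.22,.7,1.7,6.2],[.585,.0315,.2195,1.8,1.7,6.3],[.5892,.0309,.2189,1.7,1.4,7.6]]
def fit(D,s):
    D=np.array(D);s=np.array(s);X=D[:,:2]@ex;Z=D[:,2]
    c=least_squares(lambda p:np.hypot(X-p[0],Z-p[1])-.08,[X.mean(),.14]).x
    phi=np.arctan2(X-c[0],Z-c[1]);th=.9-phi
    Ft=D[:,3:5]@ex*np.cos(phi)-D[:,5]*np.sin(phi)
    m=lambda p:sl(th)*14.5e-3*np.maximum(0,tr(th)-p[0])/.08+p[1]+p[2]*s+.5*np.sin(phi)
    for lab,w in(("all",0),("bias=0",5)):
        r=min((least_squares(lambda p:np.r_[(m(p)-Ft),(p[2]-.4)/.2, w*p[1]],[g,0,.4],loss="soft_l1") for g in np.arange(9,14,.5)),key=lambda r:r.cost)
        C=np.linalg.inv(r.jac.T@r.jac)
        print(lab,"c",c.round(4),"h",round(r.x[0]-tr(.9),2),"+-",round(C[0,0]**.5*.6,2),"bias,fr",r.x[1:].round(2),"cost",round(r.cost,2))
    print(np.c_[th,s,Ft,m(r.x)].round(2).tolist())
E
python3 - <<'E'
from fit2 import *
fit(A+B,[1]*len(A)+[-1]*len(B))
E
```

```text
all c [0.5646 0.1404] h -0.98 +- 0.16 bias,fr [-0.16 -0.22] cost 6.27
bias=0 c [0.5646 0.1404] h -0.92 +- 0.12 bias,fr [-0.04 -0.24] cost 6.34
[[0.3, 1.0, -0.61, 0.0], [0.4, 1.0, -0.17, -0.04], [0.49, 1.0, -0.75, -0.08], [0.59, 1.0, 0.1, -0.13], [0.69, 1.0, 0.37, -0.17], [0.81, 1.0, -0.36, -0.24], [0.85, 1.0, 0.54, 0.49], [0.9, 1.0, 1.54, 1.53], [0.94, 1.0, 1.41, 2.41], [0.99, 1.0, 3.2, 3.19], [1.06, 1.0, 4.4, 4.07], [1.1, 1.0, 3.84, 4.51], [1.15, 1.0, 4.24, 4.8], [1.2, 1.0, 3.37, 4.94], [1.14, -1.0, 4.76, 5.21], [1.09, -1.0, 5.81, 4.9], [1.05, -1.0, 6.02, 4.46], [1.01, -1.0, 4.27, 3.91], [0.96, -1.0, 3.18, 3.18], [0.91, -1.0, 2.33, 2.34], [0.87, -1.0, 2.02, 1.36], [0.82, -1.0, -0.04, 0.24], [0.77, -1.0, 0.7, 0.26], [0.71, -1.0, 0.06, 0.29]]
```

The bite begins at about 0.82 rad, so the pad is roughly 0.9 mm too low. I'll let go of the lever and back the knob off about 16°.

Emit:
servo_tool([
  [[0,0,0,0,0,0,0.5],[0,0,0,0,0,0,0.5],[0,0,0,0,0,0,0.5],[0,0,0,0,0,-0.025,0.5],[0,0,0,0,0,-0.025,0.5],[0,0,0,0.0029,0.0287,0,0.5],[0,0,0,0.0029,0.0287,0,0.5],[0,0,0,0.0029,0.0287,0,0.5]],
])

```text
t: 15.62
tcp_pos: [0.5916, 0.1174, 0.268]
tool_rot: [0.07, 0.998, -0.0, -0.001]
force: [0.3, 0.4, -1.2]
finger_gap: 0.749
gripper_force: 0.0
```

Emit:
servo_tool([
  [[0,0,0,0.0029,0.0287,0,0.5],[0,0,7,0,0,0,0.3],[0,0,7,0,0,0,0.3],[0,0,7,0,0,0,0.3],[0,0,7,0,0,0,0.3],[0,0,7,0,0,0,0.3],[0,0,7,0,0,0,0.3],[0,0,7,0,0,0,0.3]],
])

```text
t: 16.28
tcp_pos: [0.5922, 0.1458, 0.2671]
tool_rot: [0.479, 0.878, -0.001, -0.002]
force: [0.4, -0.1, -0.9]
finger_gap: 0.648
gripper_force: 0.0
```

Emit:
servo_tool([
  [[0,0,7,0,0,0,0.3],[0,0,7,0,0,0,0.3],[0,0,7,0,0,0,0.3],[0,0,7,0,0,0,0.3],[0,0,7,0,0,0,0.3],[0,0,7,0,0,0,0.3],[0,0,0,0,0,0,0.3],[0,0,0,0,0,0,0.3]],
])

```text
t: 16.95
tcp_pos: [0.5927, 0.1458, 0.2675]
tool_rot: [0.759, 0.651, -0.001, -0.001]
force: [-0.6, -0.1, -0.2]
finger_gap: 0.648
gripper_force: 0.0
```

```bash
python3 - <<'E'
from h import *
state()
b=manip.snapshot("side")
cv2.imwrite("pics/n6.png",cv2.resize(b[150:270,240:350],(550,600),interpolation=2))
E
```

```text
{'t': 16.95, 'tcp_pos': [0.5927, 0.1458, 0.2675], 'tool_rot': [0.7588, 0.6514, -0.0012, -0.0007], 'force': [-0.5578, -0.0681, -0.1573], 'ft_torque': [-0.0242, -0.0013, -0.0269], 'finger_gap': 0.6484, 'gripper_force': 0.0}
```

View pics/n6.png

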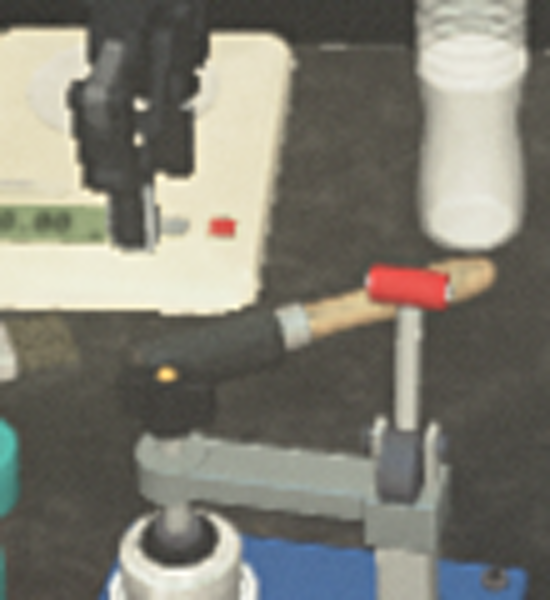

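The lever stayed near 0.7, and the strap and knob sit about 9 mm lower with it. Next: grip and turn back 16°.

Emit:
servo_tool([
  [[0,0,0,0,0,0.0405,0.3],[0,0,0,0,0,0.0405,0.3],[0,0,0,0,0,0.04,0.3],[0,0,0,0,0,0,-1],[0,0,0,0,0,0,-1],[0,0,0,0,0,0,-1],[0,0,0,0,0,0,-1],[0,0,0,0,0,0,-1]],
], squeeze=110)

```text
t: 17.67
tcp_pos: [0.5935, 0.146, 0.1493]
tool_rot: [0.76, 0.65, 0.0, 0.0]
force: [-2.6, -0.6, -0.5]
finger_gap: 0.236
gripper_force: 108.3
```

Emit:
servo_tool([
  [[0,0,0,0,0,0,-1],[0,0,0,0,0,0,-1]],
])

```text
t: 17.83
tcp_pos: [0.5936, 0.146, 0.1492]
tool_rot: [0.76, 0.65, 0.0, 0.0]
force: [-4.0, -0.3, 2.7]
finger_gap: 0.236
gripper_force: 108.9
```

Emit:
servo_tool([
  [[0,0,-5.5,0,0,-0.0003,-1],[0,0,-5.5,0,0,-0.0003,-1],[0,0,-5,0,0,-0.0003,-1],[0,0,0,0,0,0,-1],[0,0,0,0,0,0,-1]],
])

```text
t: 18.25
tcp_pos: [0.5938, 0.1461, 0.1498]
tool_rot: [0.663, 0.749, 0.001, 0.0]
force: [-4.7, -0.2, 5.6]
finger_gap: 0.237
gripper_force: 109.4
```

```bash
python3 -c "
from h import *
state()"
```

```text
{'t': 18.25, 'tcp_pos': [0.5938, 0.1461, 0.1498], 'tool_rot': [0.6627, 0.7489, 0.0005, 0.0005], 'force': [-4.6934, -0.2025, 5.5635], 'ft_torque': [-0.1367, 0.8097, -0.1317], 'finger_gap': 0.2369, 'gripper_force': 109.357}
```

Emit:
servo_tool([
  [[0,0,0,0,0,0,0.3],[0,0,0,0,0,0,0.3],[0,0,0,0,0,0,0.3],[0,0,0,0,0,-0.04,0.5],[0,0,0,0,0,-0.04,0.5],[0,0,0,0,0,-0.04,0.5],[0,0,-6.8,0,0,0,0.5],[0,0,-6.8,0,0,0,0.5]],
])

```text
t: 18.92
tcp_pos: [0.5967, 0.1463, 0.2723]
tool_rot: [0.566, 0.824, 0.003, 0.004]
force: [-0.6, 0.3, -0.9]
finger_gap: 0.748
gripper_force: 0.0
```

Emit:
servo_tool([
  [[0,0,-6.8,0,0,0,0.5],[0,0,-6.8,0,0,0,0.5],[0,0,-6.8,0,0,0,0.5],[0,0,-6.8,0,0,0,0.5],[0,0,-6.8,0,0,0,0.5],[0,0,-6.8,0,0,0,0.5],[0,0,-6.8,0,0,0,0.5],[0,0,-6.8,0,0,0,0.5]],
])

```text
t: 19.58
tcp_pos: [0.5946, 0.1461, 0.2683]
tool_rot: [0.127, 0.992, 0.0, 0.001]
force: [-0.7, 0.4, -1.3]
finger_gap: 0.747
gripper_force: 0.0
```

Emit:
servo_tool([
  [[0,0,-6.8,0,0,0,0.5],[0,0,0,-0.0029,-0.0287,0,0.5],[0,0,0,-0.0029,-0.0287,0,0.5],[0,0,0,-0.0029,-0.0287,0,0.5],[0,0,0,-0.0029,-0.0287,0,0.5],[0,0,0,0,0,0,0.5],[0,0,0,0,0,0,0.5]],
])

```text
t: 20.17
tcp_pos: [0.5899, 0.0292, 0.2683]
tool_rot: [0.072, 0.997, 0.0, 0.001]
force: [-0.3, 1.2, 0.6]
finger_gap: 0.753
gripper_force: 0.0
```

Emit:
servo_tool([
  [[0,0,0,0,0.0018,0.025,0.5],[0,0,0,0,0,0.0245,0.5],[0,0,0,0,0,0,-1],[0,0,0,0,0,0,-1],[0,0,0,0,0,0,-1],[0,0,0,0,0,0,-1],[0,0,0,0,0,0,-1],[0,0,0,0,0,0,-1]],
], squeeze=30)

```text
t: 20.83
tcp_pos: [0.5885, 0.0319, 0.2189]
tool_rot: [0.07, 0.998, -0.001, -0.001]
force: [-1.0, -4.5, -5.5]
finger_gap: 0.413
gripper_force: 32.3
```

Emit:
servo_tool([
  [[0,0,0,0.004,0,-0.0006,-1],[0,0,0,0,0,0,-1],[0,0,0,0,0,0,-1]],
])

```text
t: 21.08
tcp_pos: [0.5844, 0.0324, 0.2198]
tool_rot: [0.07, 0.998, -0.001, -0.001]
force: [-3.1, -5.3, -4.2]
finger_gap: 0.412
gripper_force: 32.4
```

Emit:
servo_tool([
  [[0,0,0,0.004,0,-0.0005,-1],[0,0,0,0,0,0,-1],[0,0,0,0,0,0,-1]],
])

```text
t: 21.33
tcp_pos: [0.5807, 0.0329, 0.2205]
tool_rot: [0.07, 0.998, -0.001, -0.0]
force: [-1.8, -4.5, -4.0]
finger_gap: 0.406
gripper_force: 32.4
```

Emit:
servo_tool([
  [[0,0,0,0.004,0,-0.0003,-1],[0,0,0,0,0,0,-1],[0,0,0,0,0,0,-1]],
])

```text
t: 21.58
tcp_pos: [0.577, 0.0335, 0.2211]
tool_rot: [0.07, 0.998, -0.001, 0.0]
force: [-3.0, -6.0, -3.2]
finger_gap: 0.416
gripper_force: 32.5
```

Emit:
servo_tool([
  [[0,0,0,0.004,0,-0.0001,-1],[0,0,0,0,0,0,-1],[0,0,0,0,0,0,-1]],
])

```text
t: 21.83
tcp_pos: [0.5734, 0.0339, 0.2214]
tool_rot: [0.07, 0.998, -0.001, 0.001]
force: [-1.3, -5.2, -1.5]
finger_gap: 0.408
gripper_force: 32.5
```

Emit:
servo_tool([
  [[0,0,0,0.004,-0.0018,0.0001,-1],[0,0,0,0,0,0,-1],[0,0,0,0,0,0,-1]],
])

```text
t: 22.08
tcp_pos: [0.5696, 0.034, 0.2215]
tool_rot: [0.071, 0.998, 0.0, 0.001]
force: [-0.8, -1.0, 2.1]
finger_gap: 0.409
gripper_force: 33.0
```

Emit:
servo_tool([
  [[0,0,0,0.004,0,0.0003,-1],[0,0,0,0,0,0,-1],[0,0,0,0,0,0,-1]],
])

```text
t: 22.33
tcp_pos: [0.5661, 0.0345, 0.2214]
tool_rot: [0.07, 0.998, 0.0, 0.002]
force: [1.1, -1.5, 4.7]
finger_gap: 0.411
gripper_force: 33.3
```

Emit:
servo_tool([
  [[0,0,0,0.004,0,0.0005,-1],[0,0,0,0,0,0,-1],[0,0,0,0,0,0,-1]],
])

```text
t: 22.58
tcp_pos: [0.5626, 0.035, 0.2213]
tool_rot: [0.07, 0.998, 0.0, 0.003]
force: [0.7, -0.8, 6.3]
finger_gap: 0.411
gripper_force: 33.4
```

Emit:
servo_tool([
  [[0,0,0,0.004,0,0.0006,-1],[0,0,0,0,0,0,-1],[0,0,0,0,0,0,-1]],
])

```text
t: 22.83
tcp_pos: [0.5592, 0.0354, 0.221]
tool_rot: [0.07, 0.998, 0.0, 0.003]
force: [1.0, -0.6, 7.1]
finger_gap: 0.413
gripper_force: 33.5
```

Emit:
servo_tool([
  [[0,0,0,0.004,0,0.0008,-1],[0,0,0,0,0,0,-1],[0,0,0,0,0,0,-1]],
])

```text
t: 23.08
tcp_pos: [0.5557, 0.0359, 0.2206]
tool_rot: [0.07, 0.998, 0.0, 0.004]
force: [0.7, -0.5, 8.8]
finger_gap: 0.411
gripper_force: 33.6
```

Emit:
servo_tool([
  [[0,0,0,0.004,0,0.001,-1],[0,0,0,0,0,0,-1],[0,0,0,0,0,0,-1]],
])

```text
t: 23.33
tcp_pos: [0.552, 0.0364, 0.2199]
tool_rot: [0.07, 0.998, 0.0, 0.004]
force: [0.3, -0.8, 10.9]
finger_gap: 0.412
gripper_force: 33.8
```

Emit:
servo_tool([
  [[0,0,0,0.004,0,0.0012,-1],[0,0,0,0,0,0,-1],[0,0,0,0,0,0,-1]],
])

```text
t: 23.58
tcp_pos: [0.5482, 0.0369, 0.219]
tool_rot: [0.07, 0.998, -0.0, 0.004]
force: [0.1, -0.3, 13.0]
finger_gap: 0.406
gripper_force: 33.9
```

Emit:
servo_tool([
  [[0,0,0,0.004,0,0.0013,-1],[0,0,0,0,0,0,-1],[0,0,0,0,0,0,-1]],
])

```text
t: 23.83
tcp_pos: [0.5441, 0.0375, 0.2179]
tool_rot: [0.07, 0.998, -0.0, 0.004]
force: [-0.2, -0.2, 13.7]
finger_gap: 0.413
gripper_force: 34.1
```

Emit:
servo_tool([
  [[0,0,0,-0.004,0,-0.0038,-1],[0,0,0,0,0,0,-1],[0,0,0,0,0,0,-1]],
])

```text
t: 24.08
tcp_pos: [0.5478, 0.0369, 0.2192]
tool_rot: [0.071, 0.998, 0.0, 0.003]
force: [3.7, -0.3, 0.6]
finger_gap: 0.407
gripper_force: 33.6
```

Emit:
servo_tool([
  [[0,0,0,-0.004,0,-0.0012,-1],[0,0,0,0,0,0,-1],[0,0,0,0,0,0,-1]],
])

```text
t: 24.33
tcp_pos: [0.5504, 0.0365, 0.2198]
tool_rot: [0.071, 0.998, 0.0, 0.001]
force: [4.3, -0.2, 1.9]
finger_gap: 0.409
gripper_force: 33.6
```

Emit:
servo_tool([
  [[0,0,0,-0.004,0,-0.001,-1],[0,0,0,0,0,0,-1],[0,0,0,0,0,0,-1]],
])

```text
t: 24.58
tcp_pos: [0.5537, 0.036, 0.2205]
tool_rot: [0.071, 0.998, 0.0, 0.0]
force: [3.7, 0.8, 0.6]
finger_gap: 0.412
gripper_force: 33.6
```

Emit:
servo_tool([
  [[0,0,0,-0.004,0,-0.0007,-1],[0,0,0,0,0,0,-1],[0,0,0,0,0,0,-1]],
])

```text
t: 24.83
tcp_pos: [0.5574, 0.0355, 0.221]
tool_rot: [0.071, 0.998, 0.0, 0.0]
force: [2.1, 2.8, -0.4]
finger_gap: 0.407
gripper_force: 33.5
```

Emit:
servo_tool([
  [[0,0,0,-0.004,0,-0.0005,-1],[0,0,0,0,0,0,-1],[0,0,0,0,0,0,-1]],
])

```text
t: 25.08
tcp_pos: [0.5612, 0.0349, 0.2214]
tool_rot: [0.071, 0.998, 0.0, -0.0]
force: [2.8, 3.4, -1.0]
finger_gap: 0.411
gripper_force: 33.5
```

Emit:
servo_tool([
  [[0,0,0,-0.004,0,-0.0003,-1],[0,0,0,0,0,0,-1],[0,0,0,0,0,0,-1]],
])

```text
t: 25.33
tcp_pos: [0.5649, 0.0343, 0.2216]
tool_rot: [0.071, 0.998, 0.0, -0.0]
force: [1.5, 3.8, -0.8]
finger_gap: 0.41
gripper_force: 33.4
```

Emit:
servo_tool([
  [[0,0,0,-0.004,0,-0.0001,-1],[0,0,0,0,0,0,-1],[0,0,0,0,0,0,-1]],
])

```text
t: 25.58
tcp_pos: [0.5689, 0.0338, 0.2216]
tool_rot: [0.071, 0.998, 0.0, -0.0]
force: [0.8, 4.5, -2.6]
finger_gap: 0.409
gripper_force: 33.3
```

Emit:
servo_tool([
  [[0,0,0,-0.004,0,0.0001,-1],[0,0,0,0,0,0,-1],[0,0,0,0,0,0,-1]],
])

```text
t: 25.83
tcp_pos: [0.573, 0.0332, 0.2214]
tool_rot: [0.071, 0.998, 0.0, -0.0]
force: [1.0, 4.7, -4.7]
finger_gap: 0.416
gripper_force: 33.2
```

Emit:
servo_tool([
  [[0,0,0,-0.004,0,0.0003,-1],[0,0,0,0,0,0,-1],[0,0,0,0,0,0,-1]],
])

```text
t: 26.08
tcp_pos: [0.577, 0.0326, 0.2211]
tool_rot: [0.071, 0.998, 0.0, -0.0]
force: [1.0, 5.3, -6.3]
finger_gap: 0.405
gripper_force: 33.0
```

Emit:
servo_tool([
  [[0,0,0,-0.004,0,0.0005,-1],[0,0,0,0,0,0,-1],[0,0,0,0,0,0,-1]],
])

```text
t: 26.33
tcp_pos: [0.5807, 0.0321, 0.2206]
tool_rot: [0.071, 0.998, 0.0, -0.001]
force: [0.9, 4.6, -6.3]
finger_gap: 0.41
gripper_force: 33.0
```

```bash
cat > d2.py <<'E'
C=[[.5844,.0324,.2198,-3.1,-5.3,-4.2],[.5807,.0329,.2205,-1.8,-4.5,-4],[.577,.0335,.2211,-3,-6,-3.2],[.5734,.0339,.2214,-1.3,-5.2,-1.5],[.5696,.034,.2215,-.8,-1,2.1],[.5661,.0345,.2214,1.1,-1.5,4.7],[.5626,.035,.2213,.7,-.8,6.3],[.5592,.0354,.221,1,-.6,7.1],[.5557,.0359,.2206,.7,-.5,8.8],[.552,.0364,.2199,.3,-.8,10.9],[.5482,.0369,.219,.1,-.3,13],[.5441,.0375,.2179,-.2,-.2,13.7]]
E=[[.5478,.0369,.2192,3.7,-.3,.6],[.5504,.0365,.2198,4.3,-.2,1.9],[.5537,.036,.2205,3.7,.8,.6],[.5574,.0355,.221,2.1,2.8,-.4],[.5612,.0349,.2214,2.8,3.4,-1],[.5649,.0343,.2216,1.5,3.8,-.8],[.5689,.0338,.2216,.8,4.5,-2.6],[.573,.0332,.2214,1,4.7,-4.7],[.577,.0326,.2211,1,5.3,-6.3],[.5807,.0321,.2206,.9,4.6,-6.3]]
E
python3 - <<'Q'
from fit2 import *; from d2 import *
fit(C+E,[1]*len(C)+[-1]*len(E))
fit(C,[1]*len(C)); fit(E,[-1]*len(E))
Q
```

```text
all c [0.5577 0.1416] h -0.2 +- 0.19 bias,fr [-0.25 -0.2 ] cost 6.25
bias=0 c [0.5577 0.1416] h -0.07 +- 0.13 bias,fr [-0.04 -0.22] cost 6.35
[[0.69, 1.0, -1.41, -0.15], [0.74, 1.0, -0.5, -0.17], [0.78, 1.0, -1.77, -0.2], [0.83, 1.0, -0.47, -0.22], [0.88, 1.0, -0.71, -0.24], [0.92, 1.0, 1.39, 0.32], [0.96, 1.0, 1.21, 1.19], [1.01, 1.0, 1.83, 1.92], [1.05, 1.0, 2.09, 2.55], [1.1, 1.0, 2.56, 3.1], [1.15, 1.0, 3.34, 3.51], [1.2, 1.0, 3.92, 3.78], [1.15, -1.0, 3.74, 3.97], [1.12, -1.0, 4.6, 3.72], [1.08, -1.0, 3.61, 3.29], [1.03, -1.0, 1.63, 2.69], [0.98, -1.0, 2.22, 1.93], [0.94, -1.0, 0.94, 1.06], [0.88, -1.0, 0.22, 0.19], [0.83, -1.0, 0.66, 0.22], [0.78, -1.0, 1.0, 0.24], [0.74, -1.0, 1.29, 0.26]]
all c [0.5579 0.1415] h -0.53 +- 0.24 bias,fr [-1.51  0.4 ] cost 1.27
bias=0 c [0.5579 0.1415] h 0.11 +- 0.2 bias,fr [-0.19  0.21] cost 3.98
[[0.69, 1.0, -1.43, 0.13], [0.74, 1.0, -0.51, 0.1], [0.79, 1.0, -1.78, 0.08], [0.83, 1.0, -0.47, 0.06], [0.88, 1.0, -0.7, 0.03], [0.92, 1.0, 1.4, 0.3], [0.97, 1.0, 1.23, 1.17], [1.01, 1.0, 1.85, 1.91], [1.06, 1.0, 2.11, 2.55], [1.1, 1.0, 2.59, 3.1], [1.15, 1.0, 3.37, 3.53], [1.21, 1.0, 3.96, 3.81]]
all c [0.5574 0.1417] h 0.22 +- 0.24 bias,fr [1.18 0.4 ] cost 1.15
bias=0 c [0.5574 0.1417] h -0.35 +- 0.18 bias,fr [0.1 0.3] cost 2.76
[[1.15, -1.0, 3.74, 4.0], [1.12, -1.0, 4.59, 3.76], [1.07, -1.0, 3.61, 3.35], [1.03, -1.0, 1.63, 2.76], [0.98, -1.0, 2.22, 2.01], [0.93, -1.0, 0.94, 1.15], [0.88, -1.0, 0.23, 0.09], [0.83, -1.0, 0.68, -0.16], [0.78, -1.0, 1.03, -0.14], [0.73, -1.0, 1.32, -0.11]]
```

The bite now begins with the lever upright to within about 0.2 mm (h ≈ −0.1 mm). Next: throw the lever over to the stop.

Emit:
servo_tool([
  [[0,0,0,0.0095,0.0015,-0.0001,-1],[0,0,0,0.008,0,0,-1],[0,0,0,0.008,0,0.0008,-1],[0,0,0,0.0078,0,0.0016,-1],[0,0,0,0.0076,0,0.0024,-1],[0,0,0,0,0,0,-1]],
], squeeze=40)

```text
t: 26.83
tcp_pos: [0.5402, 0.0382, 0.217]
tool_rot: [0.07, 0.998, -0.001, 0.001]
force: [2.9, -2.7, -0.6]
finger_gap: 0.408
gripper_force: 41.8
```

Emit:
servo_tool([
  [[0,0,0,0.0074,0,0.0031,-1],[0,0,0,0.007,0,0.0038,-1],[0,0,0,0.0066,0,0.0045,-1],[0,0,0,0,0,0,-1]],
])

```text
t: 27.17
tcp_pos: [0.519, 0.0412, 0.2052]
tool_rot: [0.07, 0.998, -0.001, -0.0]
force: [1.1, -3.2, 0.8]
finger_gap: 0.412
gripper_force: 42.0
```

Emit:
servo_tool([
  [[0,0,0,0.0061,0,0.0052,-1],[0,0,0,0.0056,0,0.0057,-1],[0,0,0,0.004,0,0.005,-1],[0,0,0,0,0,0,-1],[0,0,0,0,0,0,-1]],
])

```text
t: 27.58
tcp_pos: [0.5053, 0.0431, 0.191]
tool_rot: [0.07, 0.998, -0.001, 0.002]
force: [-2.3, -4.8, 13.8]
finger_gap: 0.408
gripper_force: 43.5
```

Emit:
servo_tool([
  [[0,0,0,0,0,-0.002,-1],[0,0,0,0,0,0,0.5],[0,0,0,0,0,0,0.5],[0,0,0,0,0,0,0.5],[0,0,0,0,0,0,0.5],[0,0,0,0,0,-0.03,0.5],[0,0,0,0,0,-0.04,0.5],[0,0,0,0,0,-0.04,0.5]],
])

```text
t: 28.25
tcp_pos: [0.5029, 0.0447, 0.3009]
tool_rot: [0.07, 0.998, 0.0, -0.003]
force: [1.6, 0.2, -0.8]
finger_gap: 0.75
gripper_force: 0.0
```

```bash
python3 - <<'E'
from h import *
state()
b=manip.snapshot("side")
cv2.imwrite("pics/n7.png",cv2.resize(b[150:330,150:370],(733,600),interpolation=2))
E
```

```text
{'t': 28.25, 'tcp_pos': [0.5029, 0.0447, 0.3009], 'tool_rot': [0.0703, 0.9975, 0.0003, -0.0026], 'force': [1.5855, 0.2445, -0.8437], 'ft_torque': [-0.0143, -0.0178, 0.0404], 'finger_gap': 0.7504, 'gripper_force': 0.0}
```

View pics/n7.png

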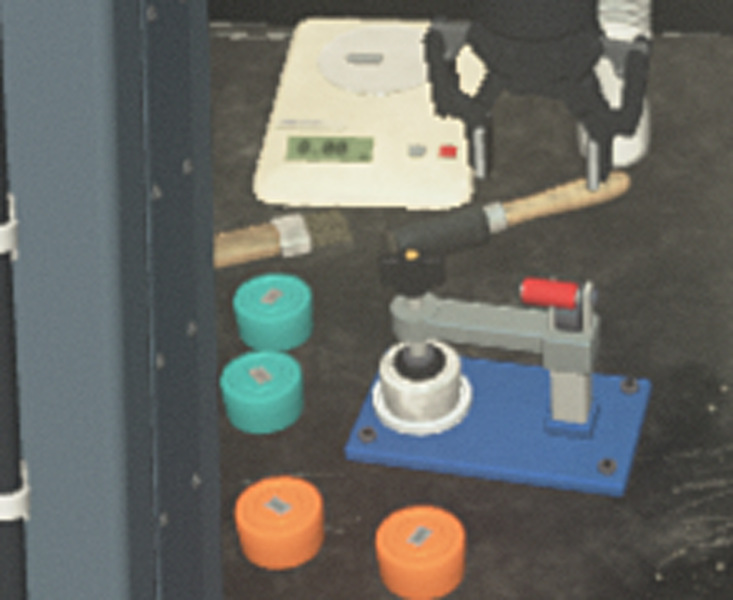

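The lever lies over to the front at its stop (red sleeve at 550,292). The pad is down on the tin (420,360), the bystanders are where they were, and the gripper is clear. Handing in.

```bash
python3 -c "
from station import manip
print(manip.sign_off())"
```

```text
the job is handed in; nothing more can be done
None
```

The tin is clamped: the lever is locked over to the front and released. I set the bite to begin with the lever upright, to within about 0.2 mm, which should put roughly 74 N on the tin. I turned the knob slightly too far at first, so I backed it off about 16° before throwing the lever. The job was handed in at about 28 s and nothing else on the bench was touched.

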